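Square the aluminium blanks and set the hold-down screw

TASK

Tap the stack of three aluminium blanks in from its two open sides until all three lie flush in the corner of the squaring jig, edges aligned. Then turn the jig's thumbscrew clockwise until it seats, and back it off a quarter turn so that the blanks stay captive but can slide. Finish still holding the thumbscrew gripped between the fingers there; leave the jar, the hammer and the ring mandrel alone.

Things in the scene. Friction and masses are not known exactly. Their poses are not given: they have to be found in the camera images.
- jig: Fixed squaring jig. Origin at bench height below the centre of the squared stack, z up. Steel pad 15 mm high (x -40 to 50, y -25 to 35 mm) carries the blanks; squared they overhang it 10 mm at -x and -y. Brass fences 29 mm high, 12 mm thick form the corner: back fence's face at x = +50 mm, side fence's at y = +35 mm. Sides -x and -y are open.
- jig_arm (a point): Middle of the top of the jig's dark steel arm, 44 mm above the bench, jig x 47, y 10 mm. The arm (26 mm wide, 9 mm thick, x 12 to 82 mm) reaches from a post behind the back fence over the stack; the thumbscrew stands upright in it at jig x 25, y 10 mm. The screw's foot stays 1 mm above the stack: blanks slide under it.
- blank1_center (a point): Bottom aluminium blank, flat plate 100 (x) by 70 (y) by 5 mm, about 0.1 kg, smooth and slippery (friction about 0.25); point at its centre, 17.5 mm above the bench. The blanks start loose on one another, each 6 to 18 mm short of home along the jig's x, 6 to 16 mm along its y, up to 5 degrees askew. Squared, the centre is at jig x = y = 0.
- blank2_center (a point): Middle aluminium blank, same plate; the point is its centre, 22.5 mm above the bench.
- blank3_center (a point): Top aluminium blank, same plate; the point is its centre, 27.5 mm above the bench.
- screw_grip (a point): Centre of the thumbscrew's flat steel thumb piece, on the screw's upright axis, 67 mm above the bench, 23 mm above the arm. 36 mm long (this frame's x), 9 mm thick (y, the faces to pinch), 26 mm tall (from 54 to 80 mm above the bench). It turns with the screw.
- thumbscrew (a joint): Thumbscrew angle in rad, growing clockwise seen from above; 0 = seated (hard stop, thumb piece along the jig's x axis), negative = backed off. Starts at -1.9 to -0.9, turns against a steady friction of about 0.06 N m, stays where left, does not visibly move up or down.
- jar: Bystander: amber screw-top jar, 60 mm across, 70 mm tall; origin at the centre of its underside.
- hammer: Bystander: small hammer lying on the bench; origin under its middle, x along the handle towards the head.
- mandrel: Bystander: upright steel ring mandrel, 140 mm tall on a 60 mm foot; origin at the centre of its underside.
There are look-alikes about, which are no part of the job. What is shaped like the part that bears blank2_center but green is not meant. Leave any orange look-alike of the part that bears blank3_center alone.

How it is judged (in metres and radians):
On the way, in this order (a step that is already met when the one before it is completed fails the run):
1. the three blanks lie flush in the corner of the jig (each within 2 mm and 0.04 rad) (x of blank1_center in the frame of jig between -0.002 and 0.002 m and y of blank1_center in the frame of jig between -0.002 and 0.002 m and angle between the x axis of each of blank1_center, blank2_center, blank3_center and the x axis of jig, either way round below 0.04 rad and x of blank2_center in the frame of jig between -0.002 and 0.002 m and y of blank2_center in the frame of jig between -0.002 and 0.002 m and x of blank3_center in the frame of jig between -0.002 and 0.002 m and y of blank3_center in the frame of jig between -0.002 and 0.002 m), for 0.2 s.
2. the thumbscrew is seated (within 0.06 rad of its stop) with the blanks still squared (all of step 1 and value of joint thumbscrew above -0.06 rad), for 0.1 s.
At the end, for the whole second after the job is handed in: All three blanks flush in the jig's corner (each within 2 mm and 0.04 rad), the thumbscrew a quarter turn back from its seat (1.57 rad, within 0.26), not turning, and still gripped between the fingers (more than 5 N, the grip within 20 mm of the thumb piece's centre) (all of step 1 and value of joint thumbscrew between -1.83 and -1.31 rad and velocity of joint thumbscrew between -0.05 and 0.05 rad/s and contact force between the fingers and thumbscrew above 5 N and distance between the grasp point and screw_grip below 0.02 m); the arm keeps its last pose, push and grip.
It fails at once if the jar is moved by more than 20 mm (distance of jar from where it was at the start of the episode above 0.02 m).
It fails at once if the hammer is moved by more than 20 mm (distance of hammer from where it was at the start of the episode above 0.02 m).
It fails at once if the mandrel is moved by more than 20 mm (distance of mandrel from where it was at the start of the episode above 0.02 m).
It also fails if it takes over 72 s, if anything falls off the work surface, if the arm or the gripper's body presses on something with over 40 N, if the wrist force passes 120 N, or if a joint passes its speed limit or range.

ROBOT

A 6-joint arm with a two-finger parallel gripper is mounted at the origin on the work surface. World frame = base frame: x ahead of the robot, y to its left, z up, the work surface at z = 0. Lengths are in mm, angles in rad, forces in N, time in s.
With the tool pointing down it reaches from about 350 to 925 mm from the base axis. Payload 6.4 kg.
Tool frame: the origin (TCP) lies on the mounting face of the last link; the fingertips stand 173 mm ahead of it and the grasp point (between the pads) lies grasp_offset ahead of it (grasp_offset is the distance from the TCP to the grasp point, in mm); z points along the fingers, y is the direction in which the jaws open and shut (so a half turn about z gives the same grasp; the last joint's range is limited). The gripper opens to 85 mm and grips with 20 to 120 N. Pads are 22 mm wide; open, the fingers measure 114 mm over their backs; the gripper's body (76 mm by 85 mm) begins 54 mm behind the grasp point. The pads swing forward as they close: fully open they stand 13 mm farther back than shut.
Start: joints at [-1.403, 0.245, 1.558, -0, 1.339, -0.174], TCP at [217.875, -612.41, 404.69] pointing down, gripper open.
Joint ranges: [-3.13, 3.13], [-1.02, 2.26], [0.13, 2.54], [-0.95, 4.09], [0.21, 2.88], [-2.74, 2.74]. Speed limits (rad/s): [2.57, 2.57, 3.14, 3.14, 3.14, 3.14].

INTERFACE

Orientations are given as a rotation vector (axis times angle).
In Python, from bench import * gives the robot as it stands.
- The arm moves only by the tool drive_tool, never from a script. Its argument "series" is a list of rows, each a list of 5 numbers: the shift along the tool's x, y, z in cm, then the turn about the tool's z in degrees, then the opening, from 0 (shut) to 1 (fully open). In form: [[tx, ty, tz, yaw, gripper], ...]. A call has 1 to 8 rows; each row shifts and turns the pose as measured when the row begins, along the tool's axes as they then stand; what a row does not reach is not made up. A row lasts 1/12 s, in which the tool goes at most 41.7 mm and 7.16 degrees, less where a joint would pass 70% of its speed; a pose out of reach is approached as far as the arm can. A call is refused whole if a number of a shift passes 4.17 or a number of a turn 7.16, either way. A call with a gripper value outside its range is refused whole. The fingers move at their own pace and stop on an object; the grip force is fixed at half the most. Time passes only in rows, so rows that do not move let the fingers close. It gives the time, the measured TCP pose, the force and the opening at its end, in the units of the state.
- sense(): the state, without advancing time (a new reading comes with each control period).
- grab_frame(name): name is "scene" or "top"; returns the picture (480x640x3 uint8, blue, green, red); there is no depth.
- get_calibration(name): a dict with "mtx" (3x3 intrinsics, pixels), "view" (4x4, takes a point from world to camera coordinates). Camera axes: x right, y down, z forward; pixel columns grow to the right and rows downward; lengths in mm; the calibration is good to about 2 mm. A picture is of the moment at which its call begins. get_calibration takes no time and is no camera call.
- finish_job(): hands the job in, once; it reports no verdict.
The state is a dict: "clock": time; "joint_positions": joint angles; "qvel": joint speeds; "effort": joint torques, N m; "tool_pos": TCP position; "tool_rot": TCP orientation; "ft_force": force on the tool from outside, world axes, zero at the start; "wrist_torque": the same for the moment, N m; "opening": finger opening in mm.
Only numpy, scipy, OpenCV 4.12 (cv2) and the standard library are available. Lean on these libraries where they do the work, as an engineer would, in place of code of your own. Each camera call takes 0.05 s, during which the arm holds its last target. There are 200 camera calls.

## Working session

There is one attempt and no reset: what is moved stays moved. The work goes in short steps, Python scripts to look and compute and a tool call to move; the robot and the scene stay as the last step left them, time stands still between calls to the robot, and variables do not carry over. Pictures are saved under pics/ and viewed, about 8 in all and at most 12, crops included, and the job is handed in when it is done.

Besides the shell and the picture viewer there is one more tool, called after "Emit:" in YAML: its name, and indented under it one key for each argument. drive_tool: Moves the arm, as the interface text tells. Its arguments: {"type":"object","properties":{"series":{"type":"array","items":{"type":"array","items":{"type":"number"}}}},"required":["series"]}

```bash
ls; mkdir -p pics; python3 - <<'E'
from bench import *
import cv2
s=sense();print(s)
for n in("scene","top"):
    cv2.imwrite(f"pics/{n}0.png",grab_frame(n));c=get_calibration(n);print(n,c["mtx"],c["view"])
E
```

```text
pics
{'clock': 0.0, 'joint_positions': array([-1.40314448e+00,  2.45808459e-01,  1.55901836e+00,  9.43171360e-06,
        1.33868190e+00, -1.74135089e-01]), 'qvel': array([-0.00017475,  0.00104783,  0.00023857,  0.00147691, -0.00108775,
        0.00035246]), 'effort': array([-1.14385737e-03, -4.29516220e+01, -3.26130903e+01, -2.21043201e-04,
        5.41959540e-03,  7.15385937e-06]), 'tool_pos': array([ 217.80758954, -612.18022719,  403.58124849]), 'tool_rot': array([-3.09394221e+00, -5.33939053e-01, -2.41563816e-05]), 'ft_force': array([ 0.57380352,  0.11228307, -0.15690671]), 'wrist_torque': array([-0.02058285, -0.00020913,  0.01121223]), 'opening': 85.31277021828502}
scene [[515.71853387   0.         321.45891609]
 [  0.         515.71853387 232.90346167]
 [  0.           0.           1.        ]] [[ 7.79225579e-01  6.26472127e-01 -1.84437226e-02 -4.09791084e+02]
 [ 4.41224170e-01 -5.69232942e-01 -6.93754344e-01 -1.99087669e+02]
 [-4.45116534e-01  5.32453314e-01 -7.19975513e-01  1.39354894e+03]
 [ 0.00000000e+00  0.00000000e+00  0.00000000e+00  1.00000000e+00]]
top [[444.83569347   0.         318.91044264]
 [  0.         444.83569347 235.8583881 ]
 [  0.           0.           1.        ]] [[-1.63741011e-01 -9.86503159e-01 -6.31699148e-04  7.49006792e+01]
 [-9.65425774e-01  1.60374156e-01 -2.05507190e-01  5.49167446e+02]
 [ 2.02834800e-01 -3.30400965e-02 -9.78655402e-01  8.00765500e+02]
 [ 0.00000000e+00  0.00000000e+00  0.00000000e+00  1.00000000e+00]]
```

View pics/scene0.png

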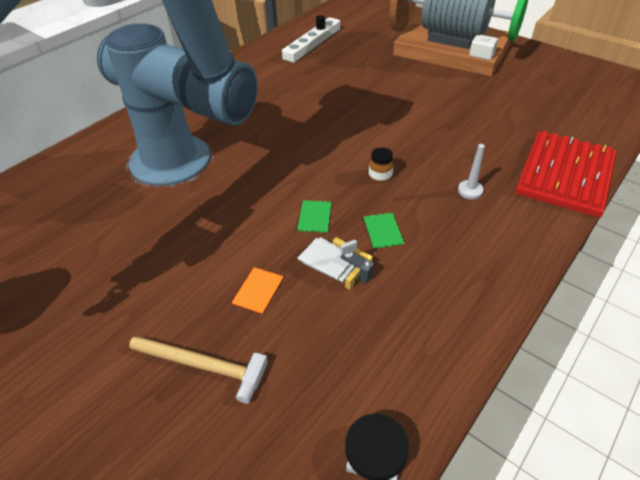

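View pics/top0.png

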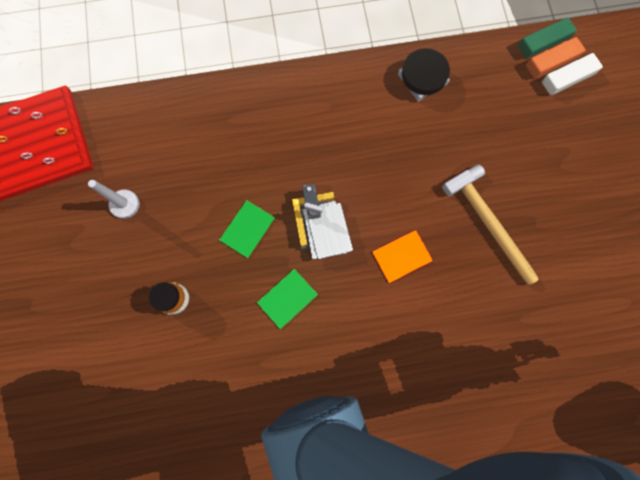

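The scene shows the jig at about (340,262) and the loose stack to its lower left. In the top view the jig is at about (322,225), back fence up and side fence left, with the hammer, jar, mandrel and coloured plates well clear. I'll enlarge both views around the jig.

```bash
python3 - <<'E'
import cv2,numpy as np
t=cv2.imread("pics/top0.png")[175:270,280:365];s=cv2.imread("pics/scene0.png")[230:295,290:385]
a=cv2.resize(t,None,fx=6,fy=6,interpolation=cv2.INTER_CUBIC);cv2.imwrite("pics/t1.png",a)
b=cv2.resize(s,None,fx=8,fy=8,interpolation=cv2.INTER_CUBIC);cv2.imwrite("pics/s1.png",b)
E
cat > h.py <<'E'
import numpy as np,cv2
from bench import *
def ray(n,u,v,z):
    c=get_calibration(n);R=c["view"][:3,:3];t=c["view"][:3,3]
    d=R.T@np.linalg.solve(c["mtx"],[u,v,1.]);o=-R.T@t
    return (o+d*(z-o[2])/d[2])
def proj(n,p):
    c=get_calibration(n);q=c["mtx"]@(c["view"][:3,:3]@np.array(p,float)+c["view"][:3,3]);return q[:2]/q[2]
E
```

```text
(no output)
```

View pics/t1.png

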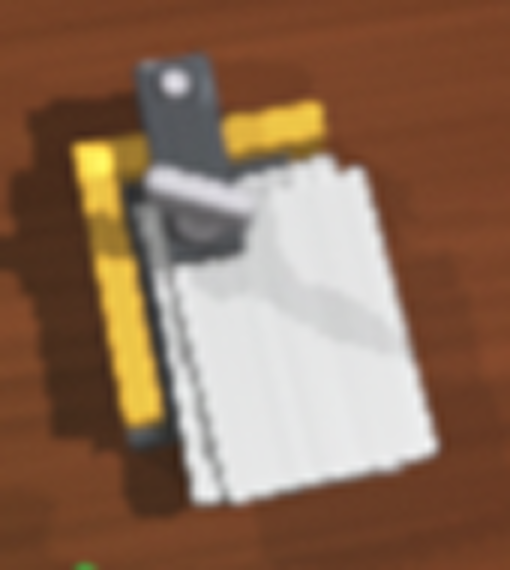

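View pics/s1.png

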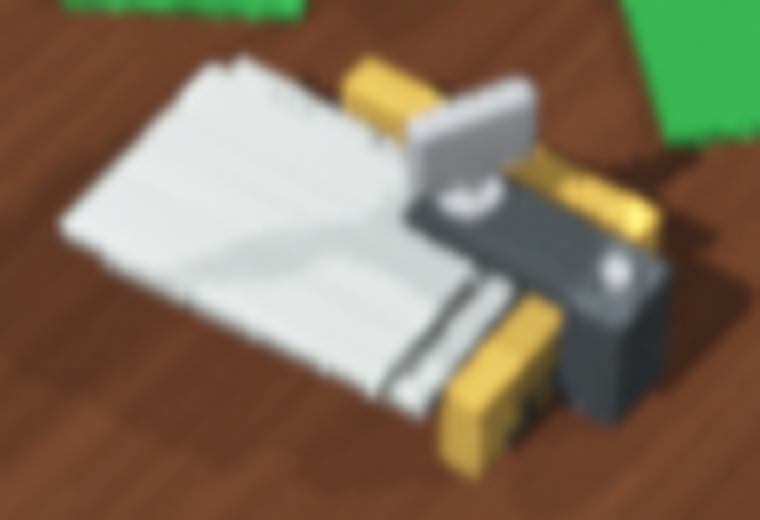

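Top crop: fence corner at crop (75,145), side fence running down to (127,430), back fence end at (325,105), thumb piece ridge (150,178)–(250,210), top blank's near corners at about (225,500) and (437,455). The scene crop agrees: bottom blank(s) stick out toward the back fence. Next come world positions.

```bash
python3 - <<'E'
from h import *
def T(x,y,z):return ray("top",(x+.5)/6-.5+280,(y+.5)/6-.5+175,z)
def S(x,y,z):return ray("scene",(x+.5)/8-.5+290,(y+.5)/8-.5+230,z)
P=lambda n,p:print(n,np.round(p[:2],1))
im=cv2.imread("pics/top0.png").astype(int);m=((im[...,2]-im[...,0]>90)&(im[...,1]>110)&(im[...,1]*1.0>im[...,2]*.62))
m[:,:280]=0;m[:,340:]=0;m[:180]=0;m[260:]=0
rows=[(np.where(m[r])[0].min(),r) for r in range(205,246) if m[r].any()]
a=np.array([ray("top",u-.5,v,29.)[:2] for u,v in rows]);d=np.polyfit(a[:,0],a[:,1],1);print("side fence outer yaw",np.degrees(np.arctan(d[0])),len(a))
P("corner T",T(73,143,29));P("side end T",T(127,430,29));P("back end T",T(325,102,29))
P("side inner end",T(162,422,29))
for n,p in (("corner",(660,212)),("side far end",(368,55)),("back end",(442,400))): P("S "+n,S(*p,29))
P("screw T",(T(148,172,80)+T(258,208,80))/2);P("ends",T(148,172,80));P("",T(258,208,80))
P("screw S",(S(412,145,80)+S(530,82,80))/2);P("",S(412,145,80));P("",S(530,82,80))
P("arm T", T(138,62,44));P("",T(206,55,44))
for q in ((437,455),(225,500),(365,168)):P("blank3",T(*q,30))
for q in ((195,500),(330,158)):P("b1/2",T(*q,23))
for q in ((60,225),(210,65),(378,395)):P("S b3",S(*q,30))
for q in ((430,415),):P("S b1",S(*q,20))
E
```

```text
side fence outer yaw 0.8573254765128197 41
corner T [645.4  24.6]
side end T [545.  22.]
back end T [645.7 -61.9]
side inner end [545.7  10.1]
S corner [643.5  26.9]
S side far end [546.7  24.9]
S back end [636.3 -60. ]
screw T [607.8 -14.4]
ends [616.5   1.9]
 [599.1 -30.6]
screw S [609.8 -13.5]
 [604.4 -31.6]
 [615.2   4.5]
arm T [665.1  -1.3]
 [663.8 -24.1]
blank3 [519.8 -77.5]
blank3 [516.4  -6.2]
blank3 [620.3 -71.1]
b1/2 [519.1   3.5]
b1/2 [627.7 -60.7]
S b3 [520.6 -75.6]
S b3 [515.1  -5.6]
S b3 [622.8 -69.4]
S b1 [632.6 -60. ]
```

Emit:
drive_tool:
  series:
    - [0,0,0,6.3,0.5]
    - [0,0,0,6.3,0.5]
    - [0,0,0,6.2,0.5]
    - [1.7,-3.6,0.6,0,0.5]
    - [1.7,-3.6,0.6,0,0.5]
    - [1.7,-3.6,0.6,0,0.5]
    - [1.7,-3.6,0.6,0,0.5]
    - [1.7,-3.6,0.6,0,0.5]

```text
clock: 0.77
tool_pos: [302.0, -431.3, 369.1]
tool_rot: [-3.137, 0.023, 0.003]
ft_force: [0.9, -0.4, 0.8]
opening: 43.0
```

```bash
cat >> h.py <<'E'
from scipy.spatial.transform import Rotation as Ro
def st():
    s=sense();R=Ro.from_rotvec(s["tool_rot"]).as_matrix()
    print("t %.2f pos %s yawx %.2f tilt %.2f F %s T %s open %.1f"%(s["clock"],np.round(s["tool_pos"],1),np.degrees(np.arctan2(R[1,0],R[0,0])),np.degrees(np.arccos(-R[2,2])),np.round(s["ft_force"],1),np.round(s["wrist_torque"],2),s["opening"]))
    return s,R
def to(x,y,z):
    s,R=st();print("tool shift cm",np.round(R.T@(np.array([x,y,z])-s["tool_pos"])/10,2))
E
python3 - <<'E'
from h import *
import bench;print([n for n in dir(bench) if 'grasp' in n.lower()], getattr(bench,'grasp_offset',None))
to(489,-36,300)
im=cv2.imread("pics/top0.png");m=(im[...,2]>200)&(im[...,1]>90)&(im[...,1]<170)&(im[...,0]<60);m[:220]=0
c=max(cv2.findContours(m.astype('uint8'),0,2)[0],key=cv2.contourArea)
print([np.round(ray("top",*p,3)[:2]) for p in cv2.boxPoints(cv2.minAreaRect(c))])
g=(im[...,1]>140)&(im[...,2]<80)
for c in cv2.findContours(g.astype('uint8'),0,2)[0]:
    if cv2.contourArea(c)>300: print([np.round(ray("top",*p,3)[:2]) for p in cv2.boxPoints(cv2.minAreaRect(c))])
E
```

```text
['grasp_offset'] 154.70000000000002
t 0.77 pos [ 302.  -431.3  369.1] yawx -0.83 tilt 0.27 F [ 0.9 -0.4  0.8] T [-0.02 -0.02  0.  ] open 43.0
tool shift cm [ 18.14 -39.77   7.04]
[array([ 515., -120.]), array([ 547., -218.]), array([ 477., -237.]), array([ 447., -140.])]
[array([453., 127.]), array([507.,  43.]), array([448.,   5.]), array([395.,  88.])]
[array([591., 185.]), array([668., 119.]), array([619.,  67.]), array([544., 134.])]
```

Emit:
drive_tool:
  series:
    - [1.65,-3.6,0.64,-0.8,0.5]
    - [1.65,-3.6,0.64,-0.8,0.5]
    - [1.65,-3.6,0.64,0,0.5]
    - [1.65,-3.6,0.64,0,0.5]
    - [1.65,-3.6,0.64,0,0.5]
    - [1.65,-3.6,0.64,0,0.5]
    - [1.65,-3.6,0.64,0,0.5]
    - [1.65,-3.6,0.64,0,0.5]

```text
clock: 1.43
tool_pos: [431.9, -129.0, 315.1]
tool_rot: [-3.135, -0.016, 0.004]
ft_force: [1.1, -0.8, 0.3]
opening: 43.1
```

```bash
python3 -c "
from h import *
to(487,-36,200)"
```

```text
t 1.43 pos [ 431.9 -129.   315.1] yawx 0.60 tilt 0.40 F [ 1.1 -0.8  0.3] T [-0.02 -0.02 -0.03] open 43.1
tool shift cm [ 5.63 -9.17 11.56]
```

Emit:
drive_tool:
  series:
    - [1.9,-3.1,1.5,0,0.5]
    - [1.9,-3.1,1.5,0,0.5]
    - [1.9,-3.1,1.5,0,0.5]
    - [0,0,3.5,0,0.5]
    - [0,0,3.0,0,0.5]
    - [0,0,1.0,0,0.5]
    - [0,0,0,0,0.5]

```text
clock: 2.02
tool_pos: [490.7, -20.4, 190.9]
tool_rot: [-3.135, -0.038, -0.001]
ft_force: [-0.1, 0.9, 0.1]
opening: 42.5
```

```bash
python3 -c "
from h import *
to(487,-36,175.5)"
```

```text
t 2.02 pos [490.7 -20.4 190.9] yawx 1.38 tilt 0.37 F [-0.1  0.9  0.1] T [-0.01 -0.   -0.04] open 42.5
tool shift cm [-0.41  1.56  1.53]
```

Emit:
drive_tool:
  series:
    - [-0.3,1.0,0.8,0.5,0.5]
    - [0,0.3,0.4,0,0.5]
    - [0,0,0.2,0,0.5]
    - [0,0,0,0,0.5]

```text
clock: 2.35
tool_pos: [488.5, -36.8, 178.6]
tool_rot: [-3.137, -0.018, -0.006]
ft_force: [-0.3, 0.6, -0.3]
opening: 42.7
```

```bash
python3 -c "
from h import *
to(487,-36,175.5)
cv2.imwrite('pics/t2.png',cv2.resize(grab_frame('top')[165:285,270:390],None,fx=5,fy=5,interpolation=2))"
```

```text
t 2.35 pos [488.5 -36.8 178.6] yawx 0.66 tilt 0.36 F [-0.3  0.6 -0.3] T [0.01 0.01 0.03] open 42.7
tool shift cm [-0.15 -0.08  0.31]
```

View pics/t2.png

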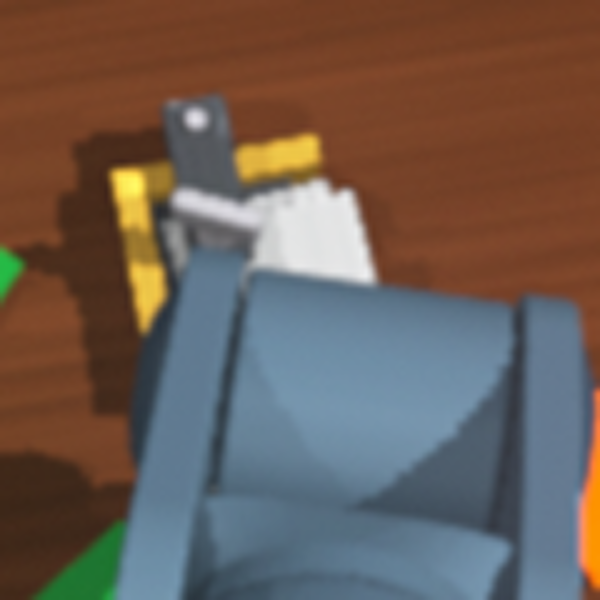

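The wrist covers the stack's open end at (350,400). The fence, screw at (215,205) and top blank's far edge are unchanged, so I start the x push.

Emit:
drive_tool:
  series:
    - [0.5,0,0.1,0,0.5]
    - [0.5,0,0.1,0,0.5]
    - [0.5,0,0,0,0.5]
    - [0.4,0,0,0,0.5]
    - [0,0,0,0,0.5]

```text
clock: 2.82
tool_pos: [511.2, -37.6, 180.0]
tool_rot: [-3.139, -0.016, -0.017]
ft_force: [-0.5, 0.8, 0.5]
opening: 43.1
```

Emit:
drive_tool:
  series:
    - [0.3,0,0,0,0.5]
    - [0.3,0,0,0,0.5]
    - [0.3,0,0,0,0.5]
    - [0.2,0,0,0,0.5]
    - [0,0,0,0,0.5]

```text
clock: 3.23
tool_pos: [521.8, -36.5, 178.7]
tool_rot: [-3.137, -0.019, -0.004]
ft_force: [-0.2, 0.5, -0.0]
opening: 42.7
```

Emit:
drive_tool:
  series:
    - [0.15,0,0.1,0,0.5]
    - [0.15,0,0.1,0,0.5]
    - [0.1,0,0,0,0.5]

```text
clock: 3.48
tool_pos: [523.6, -36.0, 175.1]
tool_rot: [-3.136, -0.022, 0.013]
ft_force: [-4.2, -0.3, 1.8]
opening: 42.6
```

Emit:
drive_tool:
  series:
    - [0.15,0,0.1,0,0.5]
    - [0.15,0,0,0,0.5]

```text
clock: 3.65
tool_pos: [524.9, -35.7, 172.9]
tool_rot: [-3.135, -0.024, 0.026]
ft_force: [-7.0, -0.9, 2.7]
opening: 42.7
```

Emit:
drive_tool:
  series:
    - [-0.8,0,0,0,0.5]
    - [-0.8,0,0,0,0.5]
    - [-0.3,0.5,-2.5,0,0.5]
    - [0,2.0,-3,0,0.5]
    - [0,2.5,-2,0,0.5]
    - [2.5,1.5,0,0,0.5]
    - [2.5,0.5,0,0,0.5]
    - [1.0,0,0,0,0.5]

```text
clock: 4.32
tool_pos: [564.8, -108.0, 251.1]
tool_rot: [-3.138, -0.021, 0.009]
ft_force: [0.3, 0.1, 0.7]
opening: 42.8
```

```bash
python3 -c "
from h import *
to(582,-126,176)"
```

```text
t 4.32 pos [ 564.8 -108.   251.1] yawx 0.78 tilt 0.41 F [0.3 0.1 0.7] T [-0.01  0.01 -0.03] open 42.8
tool shift cm [1.74 1.85 7.5 ]
```

Emit:
drive_tool:
  series:
    - [1.4,1.6,0,0,0.5]
    - [0,0,0,0,0.5]
    - [0,0,2.2,0,0.5]
    - [0,0,2.2,0,0.5]
    - [0,0,1.6,0,0.5]
    - [0,0,0.5,0,0.5]
    - [0,0,0,0,0.5]

```text
clock: 4.9
tool_pos: [581.1, -125.8, 188.8]
tool_rot: [3.14, 0.017, 0.018]
ft_force: [-0.5, -0.1, 0.4]
opening: 42.7
```

```bash
python3 -c "
from h import *
to(582,-126,176)
cv2.imwrite('pics/t3.png',cv2.resize(grab_frame('top')[165:285,270:390],None,fx=5,fy=5,interpolation=2))"
```

```text
t 4.90 pos [ 581.1 -125.8  188.8] yawx 0.61 tilt 0.66 F [-0.5 -0.1  0.4] T [-0.01  0.03 -0.  ] open 42.7
tool shift cm [0.08 0.02 1.28]
```

View pics/t3.png

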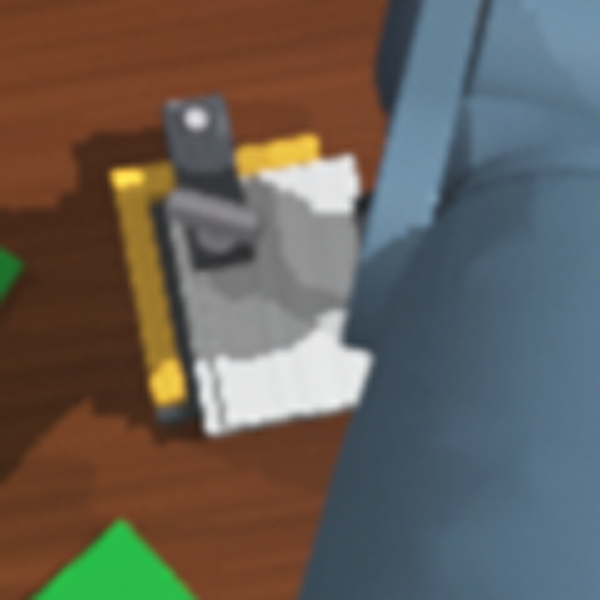

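The stack's far edge is now against the back fence (crop row ~165) and square. It still has to go about 8 px (raw) left to the side fence. Now the y push.

Emit:
drive_tool:
  series:
    - [0,0,0.9,0,0.5]
    - [0,0,0.3,0,0.5]
    - [0,-0.5,0,0,0.5]
    - [0,-0.5,0,0,0.5]
    - [0,-0.4,0,0,0.5]
    - [0,0,0,0,0.5]

```text
clock: 5.45
tool_pos: [582.1, -110.5, 180.2]
tool_rot: [3.137, 0.017, 0.029]
ft_force: [-0.0, -0.4, 0.4]
opening: 42.7
```

Emit:
drive_tool:
  series:
    - [0,-0.3,0,0,0.5]
    - [0,-0.3,0,0,0.5]
    - [0,-0.2,0,0,0.5]
    - [0,0,0,0,0.5]

```text
clock: 5.78
tool_pos: [582.4, -101.2, 181.2]
tool_rot: [3.136, 0.018, 0.031]
ft_force: [-0.3, 0.7, -0.7]
opening: 42.5
```

Emit:
drive_tool:
  series:
    - [0,-0.2,0.3,0,0.5]
    - [0,-0.2,0.1,0,0.5]
    - [0,-0.2,0,0,0.5]
    - [0,0,0,0,0.5]

```text
clock: 6.12
tool_pos: [582.8, -95.3, 177.2]
tool_rot: [3.135, 0.018, 0.033]
ft_force: [0.2, -0.4, 0.6]
opening: 42.7
```

Emit:
drive_tool:
  series:
    - [0,-0.15,0.1,0,0.5]
    - [0,-0.15,0,0,0.5]
    - [0,-0.1,0,0,0.5]

```text
clock: 6.37
tool_pos: [582.9, -91.4, 176.1]
tool_rot: [3.134, 0.018, 0.034]
ft_force: [-0.1, -2.3, 1.4]
opening: 42.8
```

Emit:
drive_tool:
  series:
    - [0,-0.2,0,0,0.5]
    - [0,-0.2,0,0,0.5]

```text
clock: 6.53
tool_pos: [583.1, -89.5, 176.5]
tool_rot: [3.127, 0.022, 0.035]
ft_force: [-3.0, -13.7, -0.8]
opening: 42.4
```

```bash
python3 -c "
from h import *
st()
cv2.imwrite('pics/t4.png',cv2.resize(grab_frame('top')[175:270,280:365],None,fx=6,fy=6,interpolation=2))"
```

```text
t 6.53 pos [583.1 -89.5 176.5] yawx 0.82 tilt 1.52 F [ -3.  -13.7  -0.8] T [-2.1   0.36  0.06] open 42.4
```

View pics/t4.png

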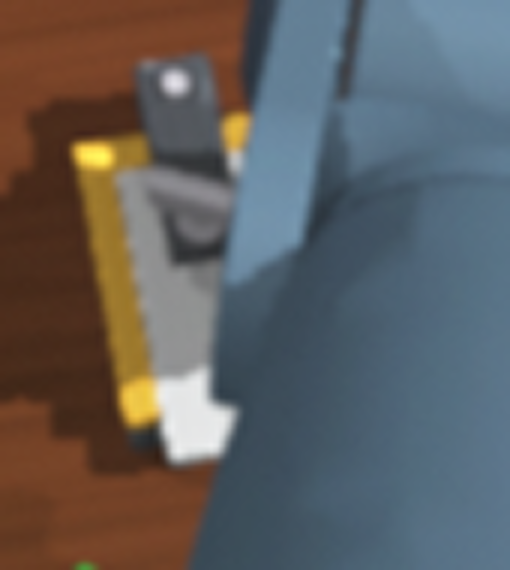

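The stack now sits against the side fence (edge (120,180)–(170,460) parallel to it) with 14 N of push. I back off and repeat the x tap.

Emit:
drive_tool:
  series:
    - [0,0.8,0,0,0.5]
    - [0,0.8,0,0,0.5]
    - [-0.5,0.3,-2.5,0,0.5]
    - [-2.5,0,-3,0,0.5]
    - [-2.5,-1,-1,0,0.5]
    - [-2.0,-2,0,0,0.5]
    - [-1.0,-3,0,0,0.5]
    - [-0.5,-1,0,0,0.5]

```text
clock: 7.25
tool_pos: [488.7, -42.2, 241.3]
tool_rot: [3.131, 0.009, 0.036]
ft_force: [-1.0, 0.0, -0.1]
opening: 42.7
```

```bash
python3 -c "
from h import *
to(500,-23,176)
cv2.imwrite('pics/t5.png',cv2.resize(grab_frame('top')[175:270,280:365],None,fx=6,fy=6,interpolation=2))"
```

```text
t 7.25 pos [488.7 -42.2 241.3] yawx 0.34 tilt 1.45 F [-1.   0.  -0.1] T [0.03 0.   0.03] open 42.7
tool shift cm [ 0.99 -1.99  6.53]
```

Emit:
drive_tool:
  series:
    - [0.6,-1.6,0.5,-0.5,0.5]
    - [0,0,2,0,0.5]
    - [0,0,2,0,0.5]
    - [0,0,1,0,0.5]
    - [0,0,0.5,0,0.5]
    - [0,0,0,0,0.5]

```text
clock: 7.8
tool_pos: [499.4, -28.1, 180.4]
tool_rot: [3.129, 0.028, 0.044]
ft_force: [-0.9, 0.1, -0.6]
opening: 42.4
```

```bash
python3 -c "
from h import *
to(520,-23,176)"
```

```text
t 7.80 pos [499.4 -28.1 180.4] yawx 1.05 tilt 1.74 F [-0.9  0.1 -0.6] T [-0.    0.01  0.  ] open 42.4
tool shift cm [ 2.06 -0.48  0.49]
```

Emit:
drive_tool:
  series:
    - [0.5,-0.3,0.3,0,0.5]
    - [0.5,0,0,0,0.5]
    - [0.4,0,0,0,0.5]
    - [0.3,0,0,0,0.5]
    - [0.2,0,0,0,0.5]
    - [0.15,0,0,0,0.5]

```text
clock: 8.3
tool_pos: [520.3, -25.4, 178.1]
tool_rot: [3.13, 0.033, 0.021]
ft_force: [-5.4, -0.6, 2.1]
opening: 42.5
```

Emit:
drive_tool:
  series:
    - [0.15,0,0,0,0.5]
    - [0.15,0,0,0,0.5]

```text
clock: 8.47
tool_pos: [521.9, -25.2, 177.7]
tool_rot: [3.13, 0.037, 0.005]
ft_force: [-6.9, -0.7, 2.5]
opening: 42.7
```

Emit:
drive_tool:
  series:
    - [0.25,0,0,0,0.5]
    - [0.25,0,0,0,0.5]

```text
clock: 8.63
tool_pos: [524.4, -24.8, 176.7]
tool_rot: [3.131, 0.041, -0.019]
ft_force: [-9.4, -0.8, 4.5]
opening: 42.7
```

Emit:
drive_tool:
  series:
    - [-0.8,0,0,0,0.5]
    - [-0.8,0,0,0,0.5]
    - [-0.5,0,-2.5,0,0.5]
    - [0,0,-4,0,0.5]
    - [0,0,-4,0,0.5]
    - [-1,0,-4,0,0.5]
    - [-3.5,0,-1,0,0.5]
    - [-3.5,0,0,0,0.5]

```text
clock: 9.3
tool_pos: [423.7, -26.3, 341.9]
tool_rot: [3.13, 0.043, -0.008]
ft_force: [-0.7, -0.7, 0.5]
opening: 42.8
```

Emit:
drive_tool:
  series:
    - [-2,0,-2,-4,0.7]
    - [0,0,0,-7,0.7]
    - [0,0,0,-7,0.7]
    - [0,0,0,-7,0.7]
    - [0,0,0,-7,0.7]
    - [0,0,0,-7,0.7]
    - [0,0,0,-7,0.7]
    - [0,0,0,-6,0.7]

```text
clock: 9.97
tool_pos: [395.0, -25.2, 368.9]
tool_rot: [2.762, 1.442, 0.013]
ft_force: [0.2, -0.4, 1.0]
opening: 59.7
```

```bash
python3 -c "
from h import *
st()
a=grab_frame('top');b=grab_frame('scene');cv2.imwrite('pics/T6.png',a);cv2.imwrite('pics/S6.png',b)
u=cv2.resize(a[175:270,280:365],(425,475),interpolation=2);v=cv2.resize(b[230:295,300:385],(425*85//100,276),interpolation=2)
o=np.zeros((475,800,3),'uint8');o[:,:425]=u;o[:276,430:430+v.shape[1]]=v;cv2.imwrite('pics/c6.png',o)"
```

```text
t 9.97 pos [395.  -25.2 368.9] yawx 55.12 tilt 1.56 F [ 0.2 -0.4  1. ] T [-0.01  0.    0.03] open 59.7
```

View pics/c6.png

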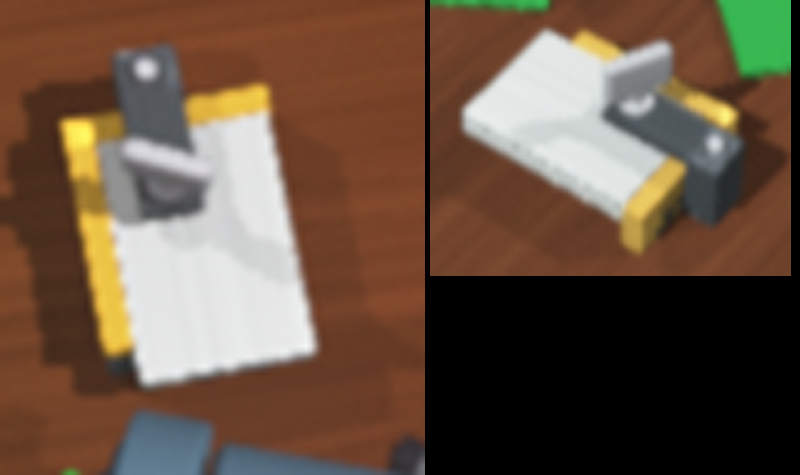

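The top view shows the stack flush against both fences with a single edge at (316,352)–(143,385). The scene view shows the three edges aligned. Now the approach to the thumb piece.

```bash
cat >> h.py <<'E'
def grasp(z=69,x=608.5,y=-13.5):
    s,R=st();g=s["tool_pos"]+R[:,2]*154.7
    print("grasp",np.round(g,1),"shift cm",np.round(R.T@(np.array([x,y,z])-g)/10,2))
E
python3 - <<'E'
from h import *
grasp(120)
def T(x,y,z):return ray("top",(x+.5)/5-.5+280,(y+.5)/5-.5+175,z)
C=[T(316,352,30),T(143,385,30),T(265,110,30)]
print(np.round(C,1)); print("expected", [np.round(np.array([583.7-50,-23-35]),1),(533.2,12),(633.7,-57)])
im=cv2.imread("pics/T6.png")[200:216,301:325];print(im[...,1])
E
```

```text
t 10.07 pos [395.1 -25.2 368.9] yawx 54.76 tilt 1.54 F [-0.4  0.1  0.9] T [ 0.01 -0.02  0.05] open 59.4
grasp [398.  -28.2 214.2] shift cm [13.39 16.09  9.79]
[[533.6 -60.7  30. ]
 [531.7   9.1  30. ]
 [635.3 -57.7  30. ]]
expected [array([533.7, -58. ]), (533.2, 12), (633.7, -57)]
[[122 123 119 102  88  87  88  89  88  90  89  89  89  90  90  92 121 171
  190 192 198 209 213 217]
 [122 121 117 103  90  92  94  90  87  88  89  90  89  90  91  91 117 175
  204 208 208 208 210 218]
 [125 119 116 112 118 130 128 120 107  96  90  88  89  89  89  90 111 170
  204 211 210 207 208 217]
 [136 133 129 139 165 184 186 183 165 137 118 111 104  94  90  89 101 149
  192 208 210 207 209 216]
 [145 142 139 156 191 210 212 212 205 189 178 173 157 134 120 109 103 134
  184 206 209 207 207 212]
 [144 143 139 153 184 203 211 215 215 211 210 209 200 188 182 165 140 144
  184 205 207 208 206 209]
 [144 144 138 136 150 171 186 195 202 209 214 216 215 213 213 204 189 185
  198 203 200 203 206 208]
 [143 144 139 124 116 124 137 150 164 180 192 200 206 212 216 216 212 211
  212 210 206 206 206 208]
 [144 147 142 126 109 101 102 108 120 132 144 156 172 187 197 204 210 214
  217 216 212 206 205 209]
 [144 147 145 137 122 103  92  94  98 101 105 112 124 138 150 165 180 192
  200 205 202 199 202 208]
 [140 146 145 144 135 112  88  82  92  97  97  97  99 102 108 119 133 143
  156 168 176 187 202 207]
 [135 144 146 146 140 118  84  73  92 105 103  98  96  96  97  98 101 104
  112 128 151 185 204 208]
 [131 144 146 145 142 124  89  70  88 109 110 105 102 102 103 100  95  93
   97 114 152 191 208 208]
 [131 145 146 145 144 133  99  69  79 100 111 111 111 111 108 102  92  89
   92 121 169 202 210 208]
 [133 144 146 145 145 139 107  74  69  82  95 105 109 107 100  92  86  84
   89 127 181 208 211 209]
 [129 139 145 146 145 141 117  87  76  74  78  84  87  85  83  80  82  81
   85 125 181 208 211 209]]
```

```bash
python3 - <<'E'
from h import *
a=ray("top",306,204.3,80);b=ray("top",318,208,80);print(a,b,np.degrees(np.arctan2(*(a-b)[1::-1])))
E
```

```text
[613.86605803  -1.0966119   80.        ] [602.92381908 -22.44566047  80.        ] 62.863050437935414
```

Emit:
drive_tool:
  series:
    - [2.1,2.7,0,-7,0.7]
    - [2.4,2.4,0,-3,0.7]
    - [2.4,2.4,0,0,0.7]
    - [2.4,2.4,0,0,0.7]
    - [2.0,2.0,1,0,0.7]
    - [0.5,0.5,1,0,0.7]
    - [0,0,0,0,0.7]

```text
clock: 10.65
tool_pos: [564.1, 23.3, 351.7]
tool_rot: [2.639, 1.643, 0.021]
ft_force: [0.5, -0.1, -0.5]
opening: 59.8
```

```bash
python3 -c "
from h import *
grasp(120)"
```

```text
t 10.65 pos [564.1  23.3 351.7] yawx 63.81 tilt 2.06 F [ 0.5 -0.1 -0.5] T [-0.01  0.   -0.03] open 59.8
grasp [568.6  20.  197.1] shift cm [-1.2   4.78  7.9 ]
```

Emit:
drive_tool:
  series:
    - [-0.6,2.4,0,0,0.7]
    - [-0.4,1.6,0,0,0.7]
    - [0,0.3,2,0,0.7]
    - [0,0,2,0,0.7]
    - [0,0,2,0,0.7]
    - [0,0,0,0,0.7]

```text
clock: 11.15
tool_pos: [599.5, -7.9, 295.3]
tool_rot: [2.647, 1.623, 0.028]
ft_force: [-2.5, 0.5, -1.7]
opening: 59.5
```

```bash
python3 -c "
from h import *
grasp(69)"
```

```text
t 11.15 pos [599.5  -7.9 295.3] yawx 63.01 tilt 2.33 F [-2.5  0.5 -1.7] T [-0.02  0.04  0.02] open 59.5
grasp [604.8 -11.3 140.7] shift cm [0.   0.14 7.19]
```

Emit:
drive_tool:
  series:
    - [0,0.1,1.8,0,0.7]
    - [0,0,1.8,0,0.7]
    - [0,0,1.6,0,0.7]
    - [0,0,0.7,0,0.7]
    - [0,0,0,0,0.7]

```text
clock: 11.57
tool_pos: [601.7, -10.9, 241.4]
tool_rot: [2.65, 1.608, 0.035]
ft_force: [-0.2, -0.1, -0.9]
opening: 60.1
```

```bash
python3 -c "
from h import *
grasp(69)
cv2.imwrite('pics/S7.png',cv2.resize(grab_frame('scene')[190:300,290:400],None,fx=5,fy=5,interpolation=2))"
```

```text
t 11.57 pos [601.7 -10.9 241.4] yawx 62.50 tilt 2.69 F [-0.2 -0.1 -0.9] T [ 0.04  0.04 -0.01] open 60.1
grasp [608.  -14.5  86.8] shift cm [ 0.12 -0.09  1.78]
```

View pics/S7.png

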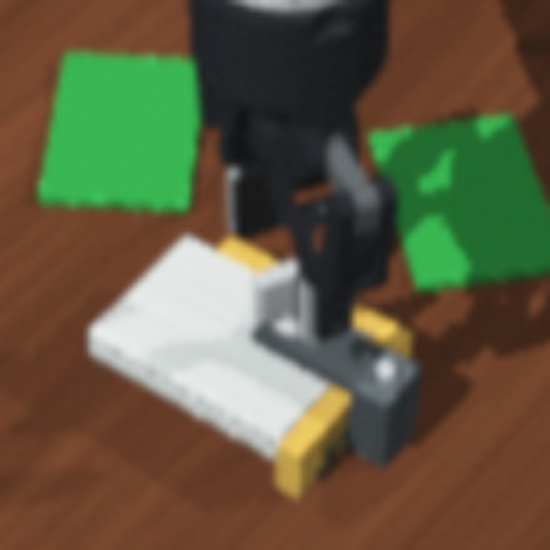

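The fingers straddle the thumb piece at (285,285), the near finger at (320,290). The blanks are still flush. I lower 1.6 cm and close.

Emit:
drive_tool:
  series:
    - [0.1,0,0.8,0,0.7]
    - [0,0,0.6,0,0.7]
    - [0,0,0.1,0,0.5]
    - [0,0,0,0,0.3]
    - [0,0,0,0,0.1]
    - [0,0,0,0,0]
    - [0,0,0,0,0]
    - [0,0,0,0,0]

```text
clock: 12.28
tool_pos: [602.0, -8.7, 231.0]
tool_rot: [2.657, 1.612, 0.029]
ft_force: [5.0, -3.2, -6.6]
opening: 7.8
```

```bash
python3 -c "
from h import *
grasp(69)"
```

```text
t 12.28 pos [602.   -8.7 231. ] yawx 62.47 tilt 2.20 F [ 5.  -3.2 -6.6] T [-0.2  -0.45  0.06] open 7.8
grasp [607.1 -11.7  76.4] shift cm [-0.1   0.18  0.75]
```

Emit:
drive_tool:
  series:
    - [0,0,0,4,0]
    - [0,0,0,5,0]
    - [0,0,0,5,0]
    - [0,0,0,5,0]
    - [0,0,0,5,0]
    - [0,0,0,5,0]
    - [0,0,0,5,0]
    - [0,0,0,3,0]

```text
clock: 12.95
tool_pos: [602.1, -8.7, 230.9]
tool_rot: [3.052, 0.64, 0.04]
ft_force: [0.9, 1.1, -1.1]
opening: 7.8
```

```bash
python3 -c "
from h import *
grasp(69)"
```

```text
t 12.95 pos [602.1  -8.7 230.9] yawx 23.71 tilt 1.96 F [ 0.9  1.1 -1.1] T [0.23 0.49 0.06] open 7.8
grasp [606.7 -11.3  76.3] shift cm [0.06 0.25 0.74]
```

Emit:
drive_tool:
  series:
    - [0,0,0,5,0]
    - [0,0,0,5,0]
    - [0,0,0,5,0]
    - [0,0,0,3,0]
    - [0,0,0,1,0]

```text
clock: 13.37
tool_pos: [602.3, -8.6, 230.9]
tool_rot: [3.123, 0.099, 0.042]
ft_force: [0.7, -0.9, -1.0]
opening: 7.8
```

```bash
python3 -c "
from h import *
grasp(69)"
```

```text
t 13.37 pos [602.3  -8.6 230.9] yawx 3.66 tilt 1.81 F [ 0.7 -0.9 -1. ] T [0.17 0.48 0.07] open 7.8
grasp [606.6 -11.   76.3] shift cm [0.16 0.25 0.74]
```

Close to the seat; slow turns while watching the torque.

Emit:
drive_tool:
  series:
    - [0,0,0,1.5,0]
    - [0,0,0,1.5,0]
    - [0,0,0,1.0,0]

```text
clock: 13.62
tool_pos: [602.5, -8.6, 230.9]
tool_rot: [3.126, -0.009, 0.042]
ft_force: [0.8, -0.1, -0.1]
opening: 7.7
```

```bash
python3 -c "
from h import *
st()"
```

```text
t 13.62 pos [602.5  -8.6 230.9] yawx -0.32 tilt 1.77 F [ 0.8 -0.1 -0.1] T [0.16 0.45 0.69] open 7.7
```

Emit:
drive_tool:
  series:
    - [0,0,0,2,0]
    - [0,0,0,2,0]

```text
clock: 13.78
tool_pos: [602.6, -8.3, 231.1]
tool_rot: [3.123, -0.11, 0.042]
ft_force: [1.0, 1.2, -0.4]
opening: 7.8
```

```bash
python3 -c "
from h import *
st()"
```

```text
t 13.78 pos [602.6  -8.3 231.1] yawx -4.01 tilt 1.80 F [ 1.   1.2 -0.4] T [0.25 0.46 1.45] open 7.8
```

Emit:
drive_tool:
  series:
    - [0,0,0,1,0]
    - [0,0,0,0.5,0]
    - [0,0,0,0,0]

```text
clock: 14.03
tool_pos: [602.6, -7.7, 231.1]
tool_rot: [3.119, -0.133, 0.041]
ft_force: [1.0, -0.4, -0.9]
opening: 8.1
```

```bash
python3 -c "
from h import *
st()
a=grab_frame('top');b=grab_frame('scene')
o=np.hstack([cv2.resize(a[175:270,280:365],(425,475),interpolation=2),cv2.resize(b[220:295,310:370],(375,469),interpolation=2)[:475].copy() if 0 else cv2.resize(b[215:295,308:371],(374,475),interpolation=2)]);cv2.imwrite('pics/c8.png',o)"
```

```text
t 14.03 pos [602.6  -7.7 231.1] yawx -4.88 tilt 1.90 F [ 1.  -0.4 -0.9] T [0.18 0.38 1.59] open 8.1
```

View pics/c8.png

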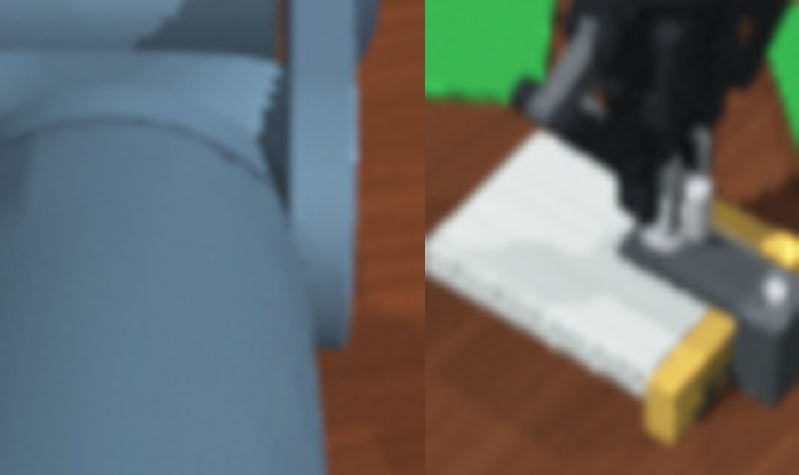

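The scene shows the thumb piece lined up with the arm at (690,200), the blanks still flush, and the torque at 1.6 N m against 0.07 N m while running, so it is seated. Backing off now.

Emit:
drive_tool:
  series:
    - [0,0,0,-5,0]
    - [0,0,0,-5,0]
    - [0,0,0,-5,0]
    - [0,0,0,-5,0]
    - [0,0,0,-5,0]
    - [0,0,0,-5,0]
    - [0,0,0,-5,0]
    - [0,0,0,-4,0]

```text
clock: 14.8
tool_pos: [602.7, -10.0, 231.0]
tool_rot: [2.989, 0.909, 0.036]
ft_force: [0.3, -0.0, -0.4]
opening: 7.7
```

Emit:
drive_tool:
  series:
    - [0,0,0,-5,0]
    - [0,0,0,-5,0]
    - [0,0,0,-5,0]
    - [0,0,0,-5,0]
    - [0,0,0,-5,0]
    - [0,0,0,-5,0]
    - [0,0,0,-5,0]
    - [0,0,0,-3,0]

```text
clock: 15.47
tool_pos: [602.8, -12.5, 230.9]
tool_rot: [2.538, 1.825, 0.04]
ft_force: [1.0, -0.3, -0.0]
opening: 8.0
```

```bash
python3 -c "
from h import *
grasp()"
```

```text
t 15.47 pos [602.8 -12.5 230.9] yawx 71.43 tilt 1.70 F [ 1.  -0.3 -0. ] T [-0.01  0.46 -0.07] open 8.0
grasp [607.4 -12.1  76.3] shift cm [-0.11  0.13  0.73]
```

Emit:
drive_tool:
  series:
    - [0,0,0,-5,0]
    - [0,0,0,-5,0]
    - [0,0,0,-5,0]
    - [0,0,0,-2.5,0]
    - [0,0,0,0,0]
    - [0,0,0,0,0]
    - [0,0,0,0,0]
    - [0,0,0,0,0]

```text
clock: 16.13
tool_pos: [602.8, -14.0, 231.0]
tool_rot: [2.25, 2.172, 0.047]
ft_force: [0.3, 1.9, -0.1]
opening: 7.2
```

```bash
python3 -c "
from h import *
grasp();print(sense()['qvel'])
a=grab_frame('top');b=grab_frame('scene')
o=np.hstack([cv2.resize(a[175:270,280:365],(425,475),interpolation=2),cv2.resize(b[215:295,308:371],(374,475),interpolation=2)]);cv2.imwrite('pics/c9.png',o)"
```

```text
t 16.13 pos [602.8 -14.  231. ] yawx 88.00 tilt 1.90 F [ 0.3  1.9 -0.1] T [-0.04  0.48  0.08] open 7.2
grasp [607.6 -12.3  76.3] shift cm [-0.13  0.07  0.73]
[ 0.00038825 -0.00060062 -0.00024567  0.00534397  0.00153994  0.01861123]
```

View pics/c9.png

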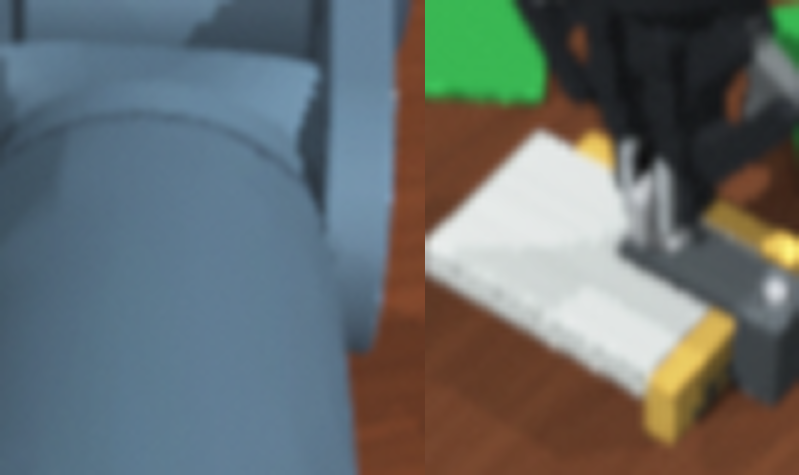

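The pads still hold the thumb piece at (645,200), now roughly across the arm, and the blanks are unchanged against the fences. I settle and check for drift.

Emit:
drive_tool:
  series:
    - [0,0,0,-1.5,0]
    - [0,0,0,0,0]
    - [0,0,0,0,0]
    - [0,0,0,0,0]
    - [0,0,0,0,0]
    - [0,0,0,0,0]
    - [0,0,0,0,0]
    - [0,0,0,0,0]

```text
clock: 16.9
tool_pos: [602.8, -14.0, 231.0]
tool_rot: [2.224, 2.198, 0.047]
ft_force: [1.1, 1.2, 0.0]
opening: 7.9
```

```bash
python3 -c "
from h import *
grasp();print(sense()['qvel'])"
```

```text
t 16.90 pos [602.8 -14.  231. ] yawx 89.34 tilt 1.91 F [1.1 1.2 0. ] T [-0.02  0.45  0.09] open 7.9
grasp [607.7 -12.3  76.3] shift cm [-0.13  0.06  0.73]
[-0.00059788 -0.00093282 -0.00013494  0.00250341 -0.00170216  0.00218086]
```

```bash
python3 -c "
from bench import *
print(finish_job());print(sense()['opening'])"
```

```text
the job is handed in; nothing more can be done
None
the job is handed in; nothing more can be done
```

The job is handed in at about 17 s of the 72 s. The hand-in reports no verdict, so what follows rests on my own checks.

- **Blanks:** I tapped the stack in along x, then y, then x again, until it met the fences with about 9–14 N. The last full top view, before I gripped the screw, showed all three flush with edges aligned. In that view the top blank's corners lay up to about 3 mm from the expected spots, which is more than the 2 mm tolerance. The calibration is only good to about 2 mm and my jig pose is uncertain by a similar amount, so it neither confirms nor rules out 2 mm. After that the wrist hid the stack from the top camera, and the scene views during and after the turn showed no movement.
- **Seating:** I turned the thumbscrew clockwise until the torque rose from about 0.07 to 1.6 N m. The thumb piece was then in line with the jig's arm.
- **Back-off:** I turned it back to a tool yaw of 89.3°. I put the seat at about 1–3° yaw, so the screw is about 86–88° (about 1.5 rad) back. That angle comes from the tool, not the joint, and assumes the thumb piece did not slip in the grip.
- **Finish:** The arm was at rest with the fingers still holding the thumb piece at a 7.9 mm opening. The grip is about 9 mm above the thumb piece's centre, inside the 20 mm limit.
- **Bystanders:** My moves stayed clear of the jar, the hammer, the mandrel and the look-alikes. I did not re-measure their positions at the end.

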